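Return a used pudding pot through a self-closing flap

ROBOT

A 7-joint arm with a two-finger parallel gripper is mounted at the origin on the work surface. World frame = base frame: x ahead of the robot, y to its left, z up, the work surface at z = 0. Lengths are in m, angles in rad, forces in N, time in s.
With the tool pointing down it reaches from about 0.425 to 0.925 m from the base axis. Payload 6.8 kg.
Tool frame: the origin (TCP) lies on the centre line of the jaws, within the pads' length; the fingertips stand 19 mm ahead of it and the grasp point (between the pads) is the TCP; x points along the fingers, y is the direction in which the jaws open and shut, and the axes are right-handed (so a half turn about x gives the same grasp; the last joint's range is limited). The gripper opens to 85 mm and grips with 20 to 120 N. Pads are 22 mm wide; open, the fingers measure 114 mm over their backs; the gripper's body (76 mm by 85 mm) begins 54 mm behind the grasp point. The pads swing forward as they close: fully open they stand 13 mm farther back than shut.
Start: joints at [-1.339, 0.477, 0.022, 1.555, -0.011, 1.109, -0.083], TCP at [0.225, 0.636, 0.25] pointing down, gripper open.
Joint ranges: [-2.96, 2.96], [-0.34, 2.1], [-1.41, 1.46], [0.24, 2.44], [-1.37, 4.51], [0.17, 1.92], [-2.96, 2.96]. Speed limits (rad/s): [2.39, 2.39, 3.14, 3.14, 3.14, 3.14, 3.14].

INTERFACE

Orientations are given as a unit quaternion [w, x, y, z].
In Python, from workcell import monitor, snapshot, order, models gives the robot as it stands.
- The arm moves only by the tool apply_moves, never from a script. Its argument "motion" is a list of rows, each an object of numbers: "hand": the finger opening in cm, from 0 to 8.54; "x", "y", "z": the shift along the tool's x, y, z in cm; "wx", "wy", "wz": the turn, a rotation vector about the tool's x, y, z in rad. In form: [{"hand": .., "x": .., "y": .., "z": .., "wx": .., "wy": .., "wz": ..}, ...]. A call has 1 to 10 rows; each row shifts and turns the commanded pose from where the row before left it, along the tool's axes as they then stand; what a row does not reach is not made up. A row lasts 1/12 s, in which the tool goes at most 41.7 mm and 7.16 degrees, less where a joint would pass 70% of its speed; a pose out of reach is approached as far as the arm can. A call with a gripper value outside its range is refused whole. The fingers move at their own pace and stop on an object; "grip_force" is the grip in N (left out, the last holds). Time passes only in rows, so rows that do not move let the fingers close. It gives the time, the measured TCP pose, the force and the opening at its end, in the units of the state.
- monitor.get_state(): the state, without advancing time (a new reading comes with each control period).
- snapshot(name): name is "scene" or "top" or "wrist"; returns a dict with "img" (480x640x3 uint8, red, green, blue), "fx", "fy", "cx", "cy" (pixels), "rvec" (rotation vector, rad) and "tvec" (3), from world to camera coordinates, as OpenCV has them; the wrist camera has in their place "tool_from_camera" (4x4, takes a point from camera to tool coordinates, whose origin is the TCP and whose axes are the tool frame's). Camera axes: x right, y down, z forward; pixel columns grow to the right and rows downward; lengths in m; the calibration is good to about 2 mm. A picture is of the moment at which its call begins: read the wrist's pose just before it. There is no depth.
- order.finish_job(): hands the job in, once; it reports no verdict.
Trained networks look in a picture, given as the dict that the camera call returned (one of the last four; its "shot" number tells which), for a name from the list of things; names that differ only in an ending like _2 or _b are one class to them, and where a whole thing is asked for, a point or a joint stands for the part that bears it (a point fixed in the world has none). Each returns a list of dicts, best first, with "score" (0 to 1); they miss things now and then, are a little off and sometimes report something else, mostly with a low value. They report only what shows in the picture. A call takes as long as a camera call. They do not tell look-alikes from the thing itself.
- models.boxes_of(picture, thing): "centre" ([x, y, z] in m, in world coordinates, good to about 4 mm: the middle of the surface that is visible of it).
The state is a dict: "time": time; "joint_pos": joint angles; "joint_velocities": joint speeds; "tau": joint torques, N m; "tcp_pos": TCP position; "ee_rot": TCP orientation; "contact_force": force on the tool from outside, world axes, zero at the start; "moment": the same for the moment, N m; "grip_width": finger opening in m.
Only numpy, scipy, OpenCV 4.12 (cv2) and the standard library are available. Lean on these libraries where they do the work, as an engineer would, in place of code of your own. Each camera call takes 0.05 s, during which the arm holds its last target. There are 200 camera calls.

TASK

A used pudding pot stands on the shelf of the green returns box. Push the box's self-closing flap open with one finger and keep it open with that finger while the other finger pushes the pot along the shelf, through the doorway and down into the bin behind; then back out so that the flap springs shut. Only push: do not lift the pot, do not shove the flap with the pot or let it shut on the pot, and leave the other things on the table where they are.

Things in the scene. Friction and masses are not known exactly. Their poses are not given: they have to be found in the camera images.
- returns_box: Green returns box fixed to the table, open from above, 315 mm long, 160 mm wide. Origin: on the table top below the middle of the shut flap; +x points into the bin, roughly away from the robot, +y to the left, z up. Its wooden shelf (top at z = 90 mm) spans x = -140..0 and ends at the flap line in a drop into the bin. Two doorway posts at x = -11..3, |y| = 68..80 rise to z = 150; no lintel.
- shelf_top (a point): On the shelf's top in the pot's lane, at x = -70, y = -20, z = 90 mm of the box; axes as the box's. The lane (x = -139..-5) lies between a cheek, inner face at y = -50, 20 mm high, and a low rail at y = 10..15, only 8 mm high. Left of the rail (y = 15..68) the shelf is bare: from there a finger reaches the flap near its hinge.
- bin_floor (a point): Centre of the bin's floor, at x = 85, y = 0, z = 8 mm of the box; axes as the box's. The bin is inside x = 0..163, y = -68..68 mm; its side walls rise to z = 110, its rear wall to z = 90 mm.
- flap (a joint): Opening angle of the flap, rad: 0 shut (straight across the doorway), 1.5 at its stop. It swings only inward, over the bin, about a vertical hinge at the doorway's left (+y) end. A spring shuts it within about 1 s of release: 0.13 N m when shut, 0.22 N m at 1.2 rad, so about 5 N opens it when pushed 25 mm from the hinge.
- flap_hinge (a point): On the flap's hinge axis, at x = 0, y = 66 mm of the box, 122 mm above the table; axes as the box's.
- flap_edge (a point): Middle of the flap's free edge, 128 mm from the hinge axis, 122 mm above the table; turns with the flap. The flap is a clear panel with orange top bar and orange free edge, 4 to 6 mm thick, standing from 7 to 59 mm above the shelf; a pot that has dropped into the bin is below its swing.
- pot: The used pudding pot to return: a rigid round pot of glass with a yellow band and a white lid, 52 mm across the lid (48 mm below it, the lid being the top 10 mm), 42 mm high, about 90 g, standing upright in the lane on the shelf, with about 25 to 65 mm between it and the flap. Origin: centre of its underside.
- pot_center (a point): Centre of that pot, 21 mm above its underside. The pot slides easily (friction about 0.35); pushed well off its middle it can wedge against the lane's rail or cheek.
- pot_b: Another such pot with a yellow band, 52 mm across, 42 mm high. It stands on the table near the returns box and must be left where it is. Origin: centre of its underside.
- pot_c: A like pot with a red band, 52 mm across, 42 mm high. It stands on the table near the returns box and must be left where it is. Origin: centre of its underside.
- sanitiser: Blue bottle, 52 mm across, 150 mm high; leave it. Origin: centre of its underside.
- cake_carton: Cardboard cake carton, 100 x 70 x 45 mm; leave it. Origin: centre of its underside.
- mug: Blue mug, 76 mm across, 85 mm high; leave it. Origin: centre of its underside.
- tape_roll: Orange roll, 84 mm across, 24 mm high; leave it. Origin: centre of its underside.
Mind the look-alikes: they are no part of the job. What is shaped like the pot but orange is not meant.

How it is judged:
By the outcome, as a careful person would: the job done as asked, in the order asked, and still so for the second after the job is handed in, with the robot touching nothing.
It also fails if it takes over 38 s, if anything falls off the work surface, if the arm or the gripper's body presses on something with over 40 N, if the wrist force passes 120 N, or if a joint passes its speed limit or range.

## Working session

There is one attempt and no reset: what is moved stays moved. The work goes in short steps, Python scripts to look and compute and a tool call to move; the robot and the scene stay as the last step left them, time stands still between calls to the robot, and variables do not carry over. Pictures are saved under pics/ and viewed, about 8 in all and at most 12, crops included, and the job is handed in when it is done.

Besides the shell and the picture viewer there is one more tool, called in YAML: its name, and indented under it one key for each argument. apply_moves: Moves the arm, as the interface text tells. Its arguments: {"type":"object","properties":{"motion":{"type":"array","items":{"type":"object","properties":{"hand":{"type":"number"},"x":{"type":"number"},"y":{"type":"number"},"z":{"type":"number"},"wx":{"type":"number"},"wy":{"type":"number"},"wz":{"type":"number"}}}},"grip_force":{"type":"number"}},"required":["motion"]}

```bash
ls; mkdir -p pics
python3 - <<'E'
from workcell import monitor, snapshot, order, models
import cv2
s=monitor.get_state();print({k:s[k] for k in('time','tcp_pos','ee_rot','contact_force','grip_width')})
for n in('scene','top'):
    p=snapshot(n);cv2.imwrite(f'pics/{n}0.png',p['img'][:,:,::-1])
    for t in('returns_box','flap','flap_edge','pot','pot_c','sanitiser','cake_carton','mug','tape_roll'):
        try: print(n,t,[(d['centre'],d['score']) for d in models.boxes_of(p,t)])
        except Exception as e: print(n,t,e)
E
```

```text
pics
{'time': 0.0, 'tcp_pos': array([0.22477925, 0.63589501, 0.24934729]), 'ee_rot': array([ 0.69685604,  0.1189206 ,  0.69700046, -0.12016621]), 'contact_force': array([ 0.69326971,  0.30291714, -0.02476248]), 'grip_width': 0.08512088290779314}
scene returns_box [([0.5501, 0.0066, 0.0786], 0.7)]
scene flap [([0.5286, -0.0051, 0.1301], 0.66)]
scene flap_edge [([0.5172, -0.0055, 0.1272], 0.57)]
scene pot [([0.3372, -0.1737, 0.0428], 0.96), ([0.4866, 0.1287, 0.0417], 0.92), ([0.455, -0.1923, 0.0401], 0.84), ([0.6188, -0.1227, 0.0454], 0.79), ([0.4476, -0.0545, 0.1319], 0.62), ([0.3534, 0.1264, 0.0411], 0.61), ([0.5727, -0.2293, 0.0466], 0.57)]
scene pot_c [([0.3372, -0.1737, 0.0428], 0.96), ([0.4866, 0.1287, 0.0417], 0.92), ([0.455, -0.1923, 0.0401], 0.84), ([0.6188, -0.1227, 0.0454], 0.79), ([0.4476, -0.0545, 0.1319], 0.62), ([0.3534, 0.1264, 0.0411], 0.61), ([0.5727, -0.2293, 0.0466], 0.57)]
scene sanitiser [([0.4645, 0.3828, 0.0852], 0.83)]
scene cake_carton [([0.462, -0.3803, 0.043], 0.61)]
scene mug [([0.6106, -0.3899, 0.0449], 0.74)]
scene tape_roll [([0.6144, 0.3909, 0.0233], 0.66)]
top returns_box [([0.55, -0.0029, 0.0887], 0.91)]
top flap [([0.5187, -0.0045, 0.1424], 0.68)]
top flap_edge []
top pot [([0.6008, -0.1233, 0.0454], 0.92), ([0.3477, 0.1205, 0.041], 0.91), ([0.4357, -0.0563, 0.1295], 0.9), ([0.5645, -0.2297, 0.0423], 0.87), ([0.3295, -0.1729, 0.0435], 0.83), ([0.4457, -0.1907, 0.0452], 0.8), ([0.4752, 0.1284, 0.0441], 0.65)]
top pot_c [([0.6008, -0.1233, 0.0454], 0.92), ([0.3477, 0.1205, 0.041], 0.91), ([0.4357, -0.0563, 0.1295], 0.9), ([0.5645, -0.2297, 0.0423], 0.87), ([0.3295, -0.1729, 0.0435], 0.83), ([0.4457, -0.1907, 0.0452], 0.8), ([0.4752, 0.1284, 0.0441], 0.65)]
top sanitiser [([0.453, 0.3881, 0.0979], 0.89)]
top cake_carton [([0.4524, -0.3833, 0.0414], 0.6), ([0.6062, -0.1234, 0.0451], 0.24)]
top mug [([0.6212, -0.3961, 0.0465], 0.6)]
top tape_roll [([0.6085, 0.3878, 0.023], 0.69)]
```

View pics/top0.png

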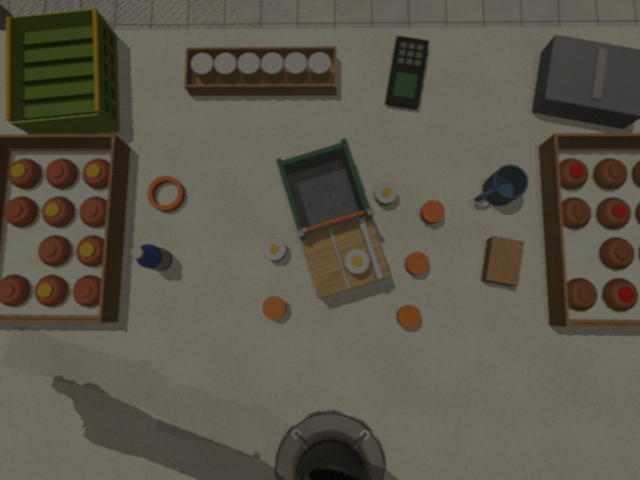

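View pics/scene0.png

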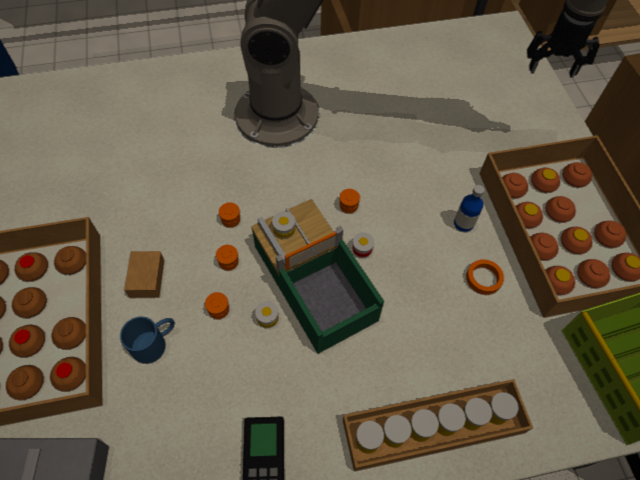

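The shelf pot is at about (357,262) in the top view and (284,223) in the scene view. It has a yellow band and is the only pot on the shelf. The look-alikes on the table are (386,194), (276,250) and the orange ones. I'll confirm it in an enlarged crop and use the same crop to pick the box's points.

```bash
cat > h.py <<'E'
import numpy as np,cv2
from scipy.spatial.transform import Rotation as R
def proj(p,X):
    K=np.array([[p['fx'],0,p['cx']],[0,p['fy'],p['cy']],[0,0,1.]])
    return cv2.projectPoints(np.float64(X).reshape(-1,3),np.float64(p['rvec']),np.float64(p['tvec']),K,None)[0].reshape(-1,2)
def unproj(p,uv,z):
    Rm=cv2.Rodrigues(np.float64(p['rvec']))[0];c=-Rm.T@np.float64(p['tvec']).ravel()
    d=Rm.T@np.array([(uv[0]-p['cx'])/p['fx'],(uv[1]-p['cy'])/p['fy'],1]);return c+d*(z-c[2])/d[2]
def box2w(b,P):
    P=np.float64(P).reshape(-1,3);c,s=np.cos(b[2]),np.sin(b[2])
    return np.c_[b[0]+c*P[:,0]-s*P[:,1],b[1]+s*P[:,0]+c*P[:,1],P[:,2]]
def w2box(b,P):
    P=np.float64(P).reshape(-1,3);c,s=np.cos(b[2]),np.sin(b[2]);d=P[:,:2]-b[:2]
    return np.c_[c*d[:,0]+s*d[:,1],-s*d[:,0]+c*d[:,1],P[:,2]]
E
python3 - <<'E'
from h import *
from workcell import monitor, snapshot
s=monitor.get_state();q=s['ee_rot'];M=R.from_quat([q[1],q[2],q[3],q[0]]).as_matrix();print(M.round(3))
p=snapshot('top');c=p['img'][135:305,265:405,::-1];cv2.imwrite('pics/c1.png',cv2.resize(c,None,fx=3.5,fy=3.5,interpolation=cv2.INTER_CUBIC))
p2=snapshot('scene');c=p2['img'][190:355,205:395,::-1];cv2.imwrite('pics/c2.png',cv2.resize(c,None,fx=3.5,fy=3.5,interpolation=cv2.INTER_CUBIC))
for uv in((305,232),(370,212)):print(unproj(p,uv,.15))
E
```

```text
[[-0.     0.333  0.943]
 [-0.     0.943 -0.333]
 [-1.    -0.    -0.   ]]
[0.49683004 0.05267987 0.15      ]
[ 0.53843772 -0.07926653  0.15      ]
```

View pics/c1.png

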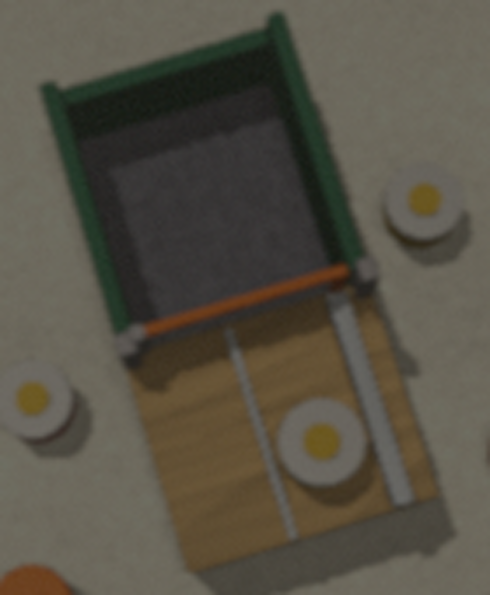

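View pics/c2.png

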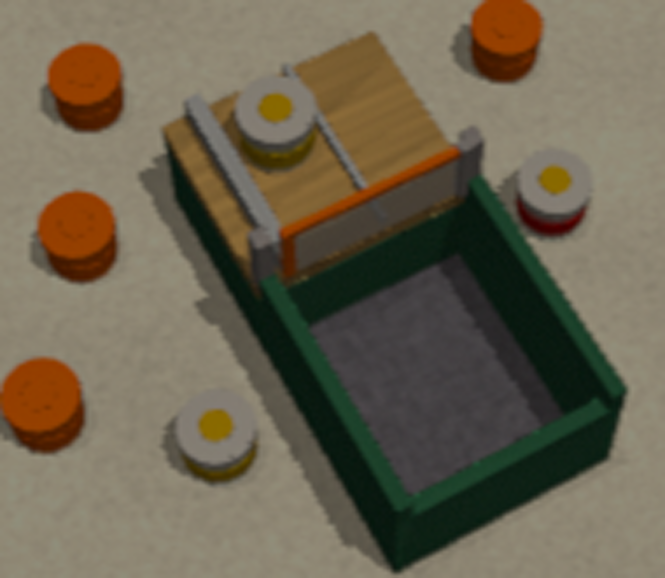

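The crops confirm the pot. The one on the shelf has a yellow band and sits between rail and cheek, at top crop (322,442) and scene crop (276,112). pot_b (yellow) and pot_c (red) stand on the table to either side. Next I fit the box pose.

```bash
cat > fit.py <<'E'
from h import *
from workcell import snapshot
from scipy.optimize import least_squares
T=[((190,570),(-140,80,90)),((438,497),(-140,-80,90)),((132,340),(-4,74,150)),((364,272),(-4,-74,150)),((48,88),(175,80,110)),((278,14),(175,-80,110)),((292,538),(-139,12.5,98)),((229,330),(-5,12.5,98))]
S=[((375,33),(-140,80,90)),((165,130),(-140,-80,90)),((470,138),(-4,74,150)),((264,240),(-4,-74,150)),((622,390),(175,80,110)),((400,508),(175,-80,110))]
pt,ps=snapshot('top'),snapshot('scene')
def uv(L,o): return np.array([(o[0]+a[0]/3.5-.36,o[1]+a[1]/3.5-.36) for a,_ in L])
ut,us=uv(T,(265,135)),uv(S,(205,190))
f=lambda b:np.r_[(proj(pt,box2w(b,np.array([x for _,x in T])/1e3))-ut).ravel(),(proj(ps,box2w(b,np.array([x for _,x in S])/1e3))-us).ravel()]
r=least_squares(f,[.515,-.01,.28],loss='soft_l1');b=r.x;print(b.round(4));print(f(b).reshape(-1,2).round(1).tolist())
l=least_squares(lambda w:np.r_[proj(pt,[[*w,.132]])[0]-(265+322/3.5-.36,135+442/3.5-.36),proj(ps,[[*w,.132]])[0]-(205+276/3.5-.36,190+112/3.5-.36)],[.436,-.056])
print('pot',l.x.round(4),l.fun.round(1),w2box(b,[[*l.x,.132]]).round(4))
E
python3 fit.py
```

```text
[ 0.5219 -0.0066  0.308 ]
[[-0.9, 1.1], [0.5, -0.6], [-2.3, 0.8], [0.9, -1.4], [-3.5, -1.2], [1.2, -1.8], [0.4, 0.1], [-0.6, -0.5], [-0.4, -1.4], [-1.4, -1.5], [0.7, -0.9], [-1.2, -1.1], [2.3, -0.2], [-1.0, 1.4]]
pot [ 0.4417 -0.0524] [-0.1 -0.7 -0.3 -0.9] [[-0.0903 -0.0193  0.132 ]]
```

```bash
sed -e "s/^r=.*/g=lambda b:np.r_[(proj(pt,box2w(b,np.array([(x[0],np.clip(x[1],-w(b,x),w(b,x)),x[2]) for _,x in T])\/1e3))-ut).ravel(),(proj(ps,box2w(b,np.array([(x[0],np.clip(x[1],-w(b,x),w(b,x)),x[2]) for _,x in S])\/1e3))-us).ravel()]\nw=lambda b,x:b[3]*1e3 if abs(x[1])>75 else 74\nr=least_squares(g,[.515,-.01,.28,.078],loss='soft_l1');b=r.x;f=g;print(b.round(4));print(f(b).reshape(-1,2).round(1).tolist())/" fit.py >fit2.py
cat >> fit2.py <<'E'
L=[[(-139,-50,110),(-5,-50,110)],[(-139,10,98),(-5,10,98)],[(0,66,149),(0,-62,149)],[(-140,80,90),(-140,-80,90)],[(0,80,110),(175,80,110)],[(0,-80,110),(175,-80,110)],[(175,80,90),(175,-80,90)]]
ims=[]
for p,o in((pt,(265,135)),(ps,(205,190))):
    c=cv2.resize(p['img'][o[1]:o[1]+165,o[0]:o[0]+140+50*(p is ps),::-1],None,fx=2.4,fy=2.4,interpolation=cv2.INTER_CUBIC)
    c=cv2.convertScaleAbs(c,alpha=1.6)
    for l in L:
        a=[tuple(int(v) for v in ((q-o+.5)*2.4)) for q in proj(p,box2w(b,np.array(l)/1e3))];cv2.line(c,a[0],a[1],(255,0,255),1)
    ims.append(c)
cv2.imwrite('pics/ov.png',np.hstack(ims))
E
python3 fit2.py
```

```text
[ 0.5218 -0.0072  0.3044  0.0767]
[[0.6, 0.7], [-1.0, 0.1], [-2.1, 0.7], [1.2, -1.2], [-1.6, -1.9], [0.3, -1.2], [0.5, 0.2], [-0.4, -0.5], [-1.6, -0.8], [-0.2, -2.2], [0.5, -0.8], [-1.5, -1.2], [0.5, 0.8], [-0.2, 0.7]]
pot [ 0.4417 -0.0524] [-0.1 -0.7 -0.3 -0.9] [[-0.09   -0.0191  0.132 ]]
```

View pics/ov.png

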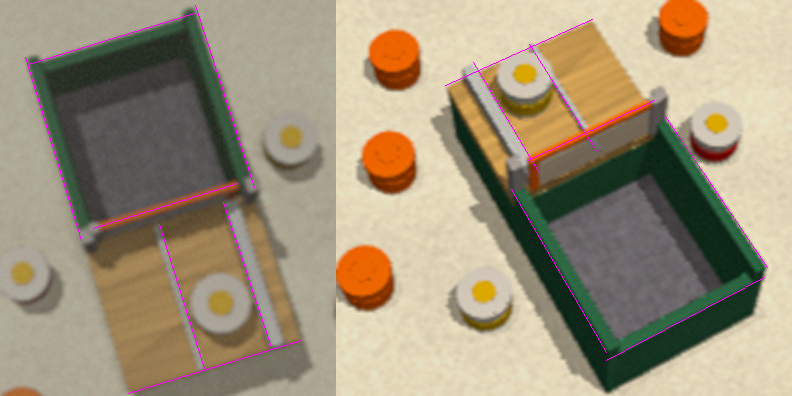

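Plan, in the box frame: jaw axis at 32° to box x. Finger A (+y tool) then runs about 84 mm ahead, at y≈39 for the flap. Finger B sits at y≈-14, and its corner pushes the pot near y≈-19. By my geometry the flap reaches 1.0 rad while the pot's front is still short of the doorway.

apply_moves:
  motion:
    - {"hand": 8.54, "y": -1.95, "z": 3.07}
    - {"y": -1.95, "z": 3.07}
    - {"y": -1.95, "z": 3.07}
    - {"y": -1.95, "z": 3.07}
    - {"y": -1.95, "z": 3.07}
    - {"y": -1.95, "z": 3.07}
    - {"y": -1.95, "z": 3.07}
    - {"y": -1.95, "z": 3.07}
    - {"y": -1.95, "z": 3.07}
    - {"y": -1.95, "z": 3.07}

```text
validation failed for argument at $.mo...
```

apply_moves:
  motion:
    - {"hand": 8.5, "x": 0, "y": -1.95, "z": 3.07, "wx": 0, "wy": 0, "wz": 0}
    - {"hand": 8.5, "x": 0, "y": -1.95, "z": 3.07, "wx": 0, "wy": 0, "wz": 0}
    - {"hand": 8.5, "x": 0, "y": -1.95, "z": 3.07, "wx": 0, "wy": 0, "wz": 0}
    - {"hand": 8.5, "x": 0, "y": -1.95, "z": 3.07, "wx": 0, "wy": 0, "wz": 0}
    - {"hand": 8.5, "x": 0, "y": -1.95, "z": 3.07, "wx": 0, "wy": 0, "wz": 0}
    - {"hand": 8.5, "x": 0, "y": -1.95, "z": 3.07, "wx": 0, "wy": 0, "wz": 0}
    - {"hand": 8.5, "x": 0, "y": -1.95, "z": 3.07, "wx": 0, "wy": 0, "wz": 0}
    - {"hand": 8.5, "x": 0, "y": -1.95, "z": 3.07, "wx": 0, "wy": 0, "wz": 0}
    - {"hand": 8.5, "x": 0, "y": -1.95, "z": 3.07, "wx": 0, "wy": 0, "wz": 0}
    - {"hand": 8.5, "x": 0, "y": -1.95, "z": 3.07, "wx": 0, "wy": 0, "wz": 0}

```text
time: 2.13
tcp_pos: [0.4503, 0.3487, 0.2506]
ee_rot: [0.697, 0.12, 0.697, -0.119]
contact_force: [0.7, 0.5, -0.2]
grip_width: 0.085
```

apply_moves:
  motion:
    - {"hand": 8.5, "x": 0, "y": -3.32, "z": 1.38, "wx": 0, "wy": 0, "wz": 0}
    - {"hand": 8.5, "x": 0, "y": -3.32, "z": 1.38, "wx": 0, "wy": 0, "wz": 0}
    - {"hand": 8.5, "x": 0, "y": -3.32, "z": 1.38, "wx": 0, "wy": 0, "wz": 0}
    - {"hand": 8.5, "x": 0, "y": -3.32, "z": 1.38, "wx": 0, "wy": 0, "wz": 0}
    - {"hand": 8.5, "x": 0, "y": -3.32, "z": 1.38, "wx": 0, "wy": 0, "wz": 0}
    - {"hand": 8.5, "x": 0, "y": -3.32, "z": 1.38, "wx": 0, "wy": 0, "wz": 0}
    - {"hand": 8.5, "x": 0, "y": -3.32, "z": 1.38, "wx": 0, "wy": 0, "wz": 0}
    - {"hand": 8.5, "x": 0, "y": -3.32, "z": 1.38, "wx": 0, "wy": 0, "wz": 0}
    - {"hand": 8.5, "x": 0, "y": -3.32, "z": 1.38, "wx": 0, "wy": 0, "wz": 0}
    - {"hand": 8.5, "x": 0, "y": -3.32, "z": 1.38, "wx": 0, "wy": 0, "wz": 0}

```text
time: 2.97
tcp_pos: [0.4687, -0.0105, 0.2507]
ee_rot: [0.697, 0.12, 0.697, -0.119]
contact_force: [-0.1, -0.0, -0.1]
grip_width: 0.0848
```

apply_moves:
  motion:
    - {"hand": 8.5, "x": 0, "y": 0, "z": 0, "wx": 0.1, "wy": 0, "wz": 0}
    - {"hand": 8.5, "x": 0, "y": 0, "z": 0, "wx": 0.1, "wy": 0, "wz": 0}
    - {"hand": 8.5, "x": 0, "y": 0, "z": 0, "wx": 0.1, "wy": 0, "wz": 0}
    - {"hand": 8.5, "x": 0, "y": 0, "z": 0, "wx": 0.07, "wy": 0, "wz": 0}

```text
time: 3.3
tcp_pos: [0.4689, -0.0091, 0.2505]
ee_rot: [0.662, 0.248, 0.662, -0.248]
contact_force: [-0.4, 0.9, 0.5]
grip_width: 0.0852
```

apply_moves:
  motion:
    - {"hand": 8.5, "x": 2, "y": -1.65, "z": -0.95, "wx": 0, "wy": 0, "wz": 0}
    - {"hand": 8.5, "x": 2, "y": -1.65, "z": -0.95, "wx": 0, "wy": 0, "wz": 0}
    - {"hand": 8.5, "x": 2, "y": 0, "z": 0, "wx": 0, "wy": 0, "wz": 0}
    - {"hand": 8.5, "x": 0, "y": 0, "z": 0, "wx": 0, "wy": 0, "wz": 0}

```text
time: 3.63
tcp_pos: [0.4301, -0.0218, 0.1878]
ee_rot: [0.661, 0.245, 0.665, -0.247]
contact_force: [0.0, 0.2, 0.4]
grip_width: 0.0852
```

Run:
```python
from h import *
from workcell import monitor, snapshot
s=monitor.get_state();q=s['ee_rot'];M=R.from_quat([q[1],q[2],q[3],q[0]]).as_matrix();t=s['tcp_pos'];print(s['time'],t,M.round(3).tolist())
w=snapshot('wrist');p=snapshot('scene')
b=np.array([.5218,-.0072,.303])
# predicted tips +-49.75 for fwd 19 (red) and 6 (blue)
o=(180,150);c=cv2.resize(p['img'][150:300,180:370,::-1],None,fx=4,fy=4,interpolation=cv2.INTER_CUBIC);c=cv2.convertScaleAbs(c,alpha=1.5)
for fwd,col in((.019,(0,0,255)),(.006,(255,0,0))):
  for sy in(.0425,.057,-.0425,-.057):
    for sz in(-.011,.011):
      a=proj(p,[t+M@[fwd,sy,sz]])[0];cv2.circle(c,tuple(int(v) for v in (a-o+.5)*4),2,col,-1)
cv2.imwrite('pics/s1.png',c)
T=np.array(w['tool_from_camera']);print(T.round(3).tolist(),w['fx'],w['cx'],w['cy'])
img=cv2.convertScaleAbs(w['img'][:,:,::-1],alpha=1.5)
cv2.imwrite('pics/w1.png',img)
print('tcp box',w2box(b,[t]))
```

```text
3.6333 [ 0.43007628 -0.02177065  0.1877867 ] [[-0.005, 0.652, 0.758], [-0.001, 0.758, -0.652], [-1.0, -0.004, -0.004]]
[[-0.001, -0.262, 0.965, -0.125], [1.0, -0.001, 0.001, 0.0], [0.001, 0.965, 0.262, -0.067], [0.0, 0.0, 0.0, 1.0]] 418.8244305219367 323.156860625968 248.07029387767213
tcp box [[-0.09189296  0.01346208  0.1877867 ]]
```

View pics/s1.png

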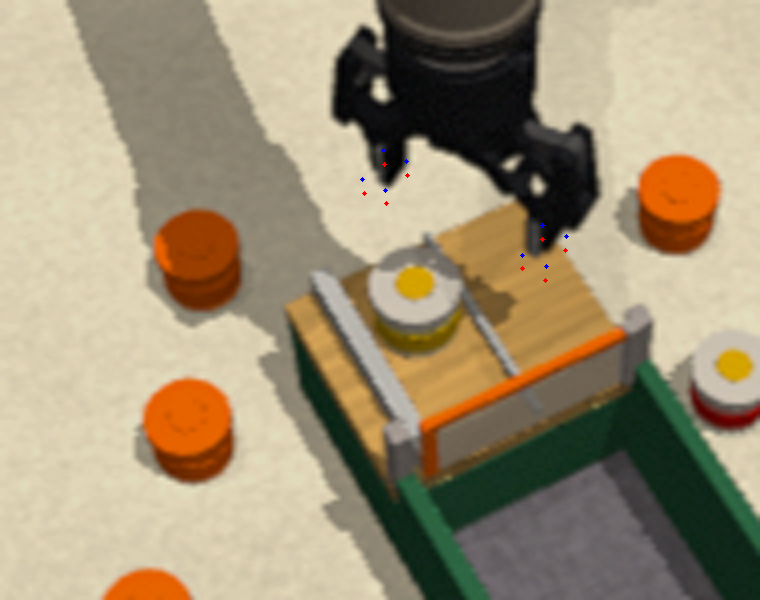

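View pics/w1.png

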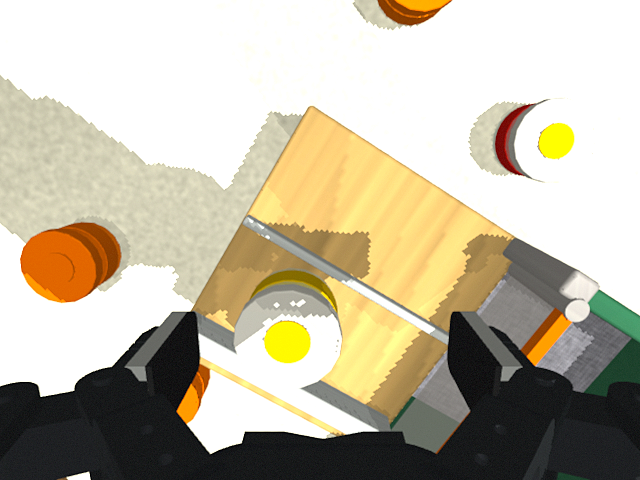

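The scene view shows the jaws over the shelf, with finger B behind the pot and finger A left of the rail. From the wrist view, the pot lid at (288,340) is 43 mm ahead of B's centre and in line with its pushing corner. The fingertips are 6 mm ahead of the TCP. Next I descend.

apply_moves:
  motion:
    - {"hand": 8.5, "x": 1.5, "y": -0.25, "z": -0.16, "wx": 0, "wy": 0, "wz": 0}
    - {"hand": 8.5, "x": 2, "y": 0, "z": 0, "wx": 0, "wy": 0, "wz": 0}
    - {"hand": 8.5, "x": 2, "y": 0, "z": 0, "wx": 0, "wy": 0, "wz": 0}
    - {"hand": 8.5, "x": 1.6, "y": 0, "z": 0, "wx": 0, "wy": 0, "wz": 0}
    - {"hand": 8.5, "x": 0.5, "y": 0, "z": 0, "wx": 0, "wy": 0, "wz": 0}
    - {"hand": 8.5, "x": 0, "y": 0, "z": 0, "wx": 0, "wy": 0, "wz": 0}

```text
time: 4.23
tcp_pos: [0.4308, -0.0221, 0.1144]
ee_rot: [0.663, 0.245, 0.663, -0.246]
contact_force: [-0.0, 0.2, -0.1]
grip_width: 0.085
```

apply_moves:
  motion:
    - {"hand": 8.5, "x": 0.2, "y": 0.51, "z": 0.32, "wx": 0, "wy": 0, "wz": 0}
    - {"hand": 8.5, "x": 0, "y": 0.51, "z": 0.32, "wx": 0, "wy": 0, "wz": 0}
    - {"hand": 8.5, "x": 0, "y": 0.51, "z": 0.32, "wx": 0, "wy": 0, "wz": 0}
    - {"hand": 8.5, "x": 0, "y": 0.51, "z": 0.32, "wx": 0, "wy": 0, "wz": 0}
    - {"hand": 8.5, "x": 0, "y": 0.51, "z": 0.32, "wx": 0, "wy": 0, "wz": 0}
    - {"hand": 8.5, "x": 0, "y": 0.51, "z": 0.32, "wx": 0, "wy": 0, "wz": 0}
    - {"hand": 8.5, "x": 0, "y": 0.51, "z": 0.32, "wx": 0, "wy": 0, "wz": 0}
    - {"hand": 8.5, "x": 0, "y": 0.51, "z": 0.32, "wx": 0, "wy": 0, "wz": 0}
    - {"hand": 8.5, "x": 0, "y": 0.51, "z": 0.32, "wx": 0, "wy": 0, "wz": 0}

```text
time: 4.98
tcp_pos: [0.4778, -0.0073, 0.1125]
ee_rot: [0.66, 0.244, 0.666, -0.247]
contact_force: [-25.1, -4.9, 28.4]
grip_width: 0.0848
```

```bash
cat > look.py <<'E'
import sys
from h import *
from workcell import monitor, snapshot
s=monitor.get_state();t=s['tcp_pos'];b=np.array([.5218,-.0072,.303]);print(s['time'],w2box(b,[t]).round(4),s['contact_force'])
w=snapshot('wrist');p=snapshot('scene')
a=cv2.resize(p['img'][180:330,190:390,::-1],(533,400),interpolation=cv2.INTER_CUBIC)
c=cv2.resize(w['img'][80:480,:,::-1],(267*8//5,267),interpolation=cv2.INTER_AREA)
c=cv2.resize(w['img'][:,:,::-1],(267,200))
o=np.zeros((400,800,3),np.uint8);o[:,:533]=a;o[:200,533:]=c
cv2.imwrite(f'pics/{sys.argv[1]}.png',cv2.convertScaleAbs(o,alpha=1.4))
E
python3 look.py l1
```

```text
4.9833 [[-0.0421  0.013   0.1125]] [-25.10680705  -4.92558673  28.35282321]
```

View pics/l1.png

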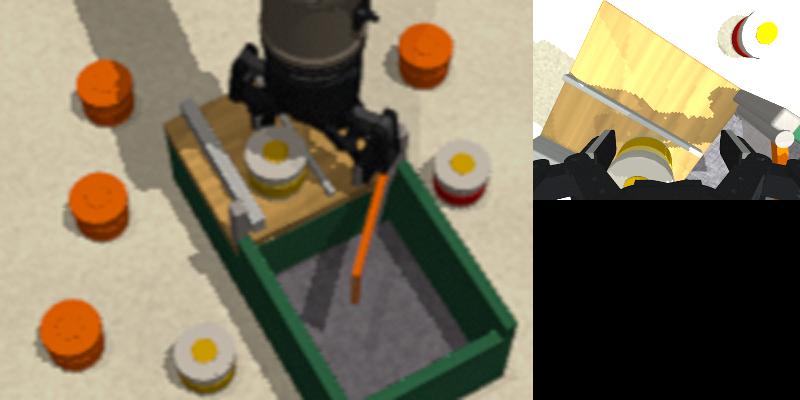

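The flap has opened to about 1 rad, with the pot still short of the doorway. The 25–28 N force suggests finger A's wide knuckle is pressing on the flap's top bar close to the hinge. I'll back off a little, rise 5 mm and reduce the jaw angle to 22°, so the flap finger works further from the hinge.

apply_moves:
  motion:
    - {"hand": 8.5, "x": -0.2, "y": -1.0, "z": -0.6, "wx": 0, "wy": 0, "wz": 0}
    - {"hand": 8.5, "x": -0.3, "y": -0.95, "z": -0.6, "wx": 0, "wy": 0, "wz": 0}
    - {"hand": 8.5, "x": 0, "y": -0.32, "z": 0.51, "wx": 0, "wy": 0, "wz": 0}
    - {"hand": 8.5, "x": 0, "y": 0, "z": 0, "wx": 0.0875, "wy": 0, "wz": 0}
    - {"hand": 8.5, "x": 0, "y": 0, "z": 0, "wx": 0.0875, "wy": 0, "wz": 0}
    - {"hand": 8.5, "x": 0, "y": 0, "z": 0, "wx": 0, "wy": 0, "wz": 0}
    - {"hand": 8.5, "x": 0, "y": 0, "z": 0, "wx": 0, "wy": 0, "wz": 0}

```text
time: 5.67
tcp_pos: [0.4623, -0.0191, 0.1174]
ee_rot: [0.64, 0.302, 0.639, -0.302]
contact_force: [0.4, -0.6, -0.5]
grip_width: 0.0848
```

```bash
python3 look.py l2
python3 - <<'E'
from h import *
from workcell import monitor
q=monitor.get_state()['ee_rot'];M=R.from_quat([q[1],q[2],q[3],q[0]]).as_matrix();print(M.round(3), np.degrees(np.arctan2(M[1,1],M[0,1])-.303))
E
```

```text
5.6667 [[-0.0604  0.0064  0.1174]] [ 0.36546145 -0.62630252 -0.46115174]
[[ 0.     0.772  0.635]
 [-0.     0.635 -0.772]
 [-1.     0.     0.   ]] 22.08335225931584
```

View pics/l2.png

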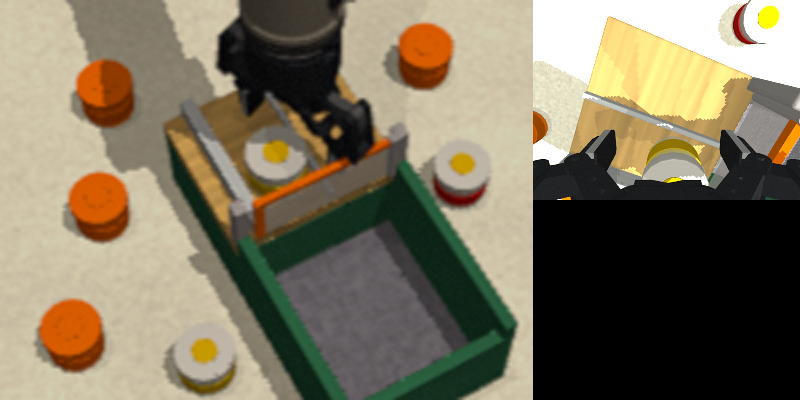

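Flap shut, no contact. Pushing forward again, a few mm higher.

apply_moves:
  motion:
    - {"hand": 8.5, "x": -0.4, "y": 0.46, "z": 0.19, "wx": 0, "wy": 0, "wz": 0}
    - {"hand": 8.5, "x": 0, "y": 0.46, "z": 0.19, "wx": 0, "wy": 0, "wz": 0}
    - {"hand": 8.5, "x": 0, "y": 0.46, "z": 0.19, "wx": 0, "wy": 0, "wz": 0}
    - {"hand": 8.5, "x": 0, "y": 0.46, "z": 0.19, "wx": 0, "wy": 0, "wz": 0}

```text
time: 6.1
tcp_pos: [0.4795, -0.0128, 0.1208]
ee_rot: [0.638, 0.302, 0.641, -0.303]
contact_force: [-7.3, 0.5, 0.9]
grip_width: 0.0847
```

apply_moves:
  motion:
    - {"hand": 8.5, "x": 0, "y": 0.46, "z": 0.19, "wx": 0, "wy": 0, "wz": 0}
    - {"hand": 8.5, "x": 0, "y": 0.46, "z": 0.19, "wx": 0, "wy": 0, "wz": 0}
    - {"hand": 8.5, "x": 0, "y": 0.46, "z": 0.19, "wx": 0, "wy": 0, "wz": 0}

```text
time: 6.35
tcp_pos: [0.4927, -0.0092, 0.1203]
ee_rot: [0.637, 0.301, 0.641, -0.304]
contact_force: [-7.8, -2.4, 0.4]
grip_width: 0.0846
```

```bash
python3 look.py l3
```

```text
6.35 [[-0.0283  0.0068  0.1203]] [-7.7737781  -2.39796146  0.3744368 ]
```

View pics/l3.png

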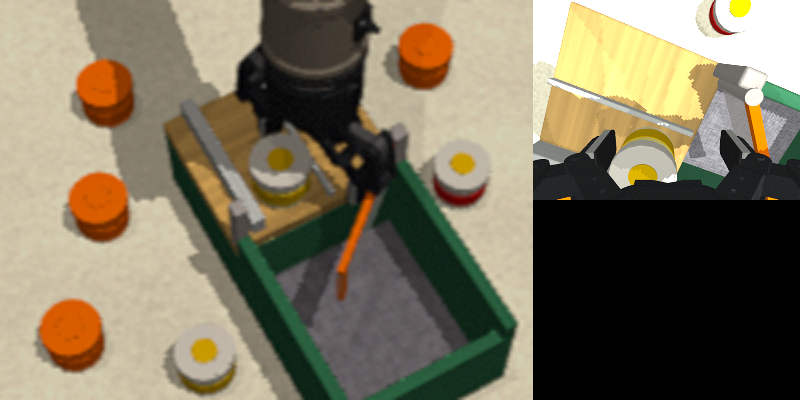

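The flap is held open at about 0.9 rad with 8 N. The pot is in line, its front just short of the doorway. Continuing.

apply_moves:
  motion:
    - {"hand": 8.5, "x": 0, "y": 0.46, "z": 0.19, "wx": 0, "wy": 0, "wz": 0}
    - {"hand": 8.5, "x": 0, "y": 0.46, "z": 0.19, "wx": 0, "wy": 0, "wz": 0}
    - {"hand": 8.5, "x": 0, "y": 0.46, "z": 0.19, "wx": 0, "wy": 0, "wz": 0}
    - {"hand": 8.5, "x": 0, "y": 0.46, "z": 0.19, "wx": 0, "wy": 0, "wz": 0}
    - {"hand": 8.5, "x": 0, "y": 0.46, "z": 0.19, "wx": 0, "wy": 0, "wz": 0}

```text
time: 6.87
tcp_pos: [0.5181, -0.0025, 0.1207]
ee_rot: [0.638, 0.302, 0.64, -0.303]
contact_force: [-4.4, -3.2, 0.0]
grip_width: 0.0852
```

apply_moves:
  motion:
    - {"hand": 8.5, "x": 0, "y": 0.46, "z": 0.19, "wx": 0, "wy": 0, "wz": 0}
    - {"hand": 8.5, "x": 0, "y": 0.46, "z": 0.19, "wx": 0, "wy": 0, "wz": 0}
    - {"hand": 8.5, "x": 0, "y": 0.46, "z": 0.19, "wx": 0, "wy": 0, "wz": 0}
    - {"hand": 8.5, "x": 0, "y": 0.46, "z": 0.19, "wx": 0, "wy": 0, "wz": 0}
    - {"hand": 8.5, "x": 0, "y": 0.46, "z": 0.19, "wx": 0, "wy": 0, "wz": 0}
    - {"hand": 8.5, "x": 0, "y": 0.3, "z": 0.12, "wx": 0, "wy": 0, "wz": 0}
    - {"hand": 8.5, "x": 0, "y": 0, "z": 0, "wx": 0, "wy": 0, "wz": 0}
    - {"hand": 8.5, "x": 0, "y": 0, "z": 0, "wx": 0, "wy": 0, "wz": 0}

```text
time: 7.53
tcp_pos: [0.5469, 0.0067, 0.1215]
ee_rot: [0.64, 0.303, 0.638, -0.302]
contact_force: [1.6, -2.4, -0.4]
grip_width: 0.0849
```

```bash
python3 look.py l4
python3 - <<'E'
from h import *
from workcell import snapshot,models
b=np.array([.5218,-.0072,.303])
for n in('scene','wrist'):
    p=snapshot(n)
    print(n,[(w2box(b,[d['centre']]).round(3)[0].tolist(),round(d['score'],2)) for d in models.boxes_of(p,'pot')])
E
```

```text
7.5333 [[0.0281 0.0057 0.1215]] [ 1.64503119 -2.44468716 -0.38492328]
scene [([-0.017, -0.226, 0.044], 0.92), ([0.029, -0.026, 0.05], 0.86), ([-0.221, -0.104, 0.042], 0.86), ([0.056, -0.136, 0.044], 0.82), ([-0.12, -0.155, 0.045], 0.78), ([0.005, 0.142, 0.041], 0.72)]
wrist [([0.008, 0.124, 0.044], 0.93), ([0.02, -0.013, 0.05], 0.75)]
```

View pics/l4.png

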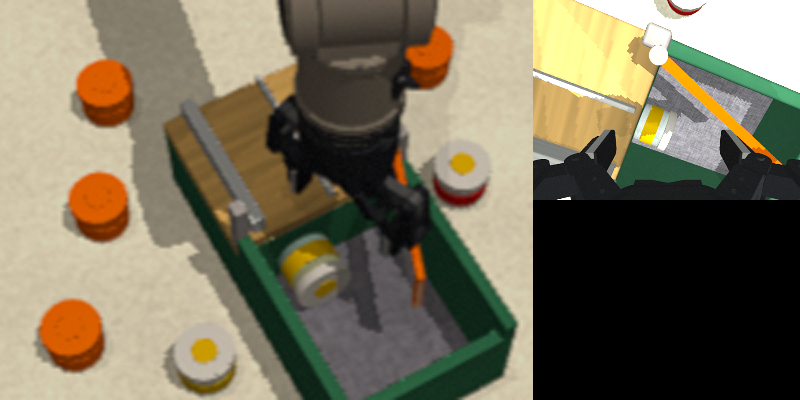

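The pot has dropped into the bin, lying at about (29,-26) in the box frame and well below the flap's swing. Backing straight out, then up.

apply_moves:
  motion:
    - {"hand": 8.5, "x": 0, "y": -0.7, "z": -0.28, "wx": 0, "wy": 0, "wz": 0}
    - {"hand": 8.5, "x": 0, "y": -0.97, "z": -0.39, "wx": 0, "wy": 0, "wz": 0}
    - {"hand": 8.5, "x": 0, "y": -0.97, "z": -0.39, "wx": 0, "wy": 0, "wz": 0}
    - {"hand": 8.5, "x": 0, "y": -0.97, "z": -0.39, "wx": 0, "wy": 0, "wz": 0}
    - {"hand": 8.5, "x": 0, "y": -0.97, "z": -0.39, "wx": 0, "wy": 0, "wz": 0}
    - {"hand": 8.5, "x": 0, "y": -0.97, "z": -0.39, "wx": 0, "wy": 0, "wz": 0}
    - {"hand": 8.5, "x": 0, "y": -0.97, "z": -0.39, "wx": 0, "wy": 0, "wz": 0}
    - {"hand": 8.5, "x": 0, "y": -0.97, "z": -0.39, "wx": 0, "wy": 0, "wz": 0}
    - {"hand": 8.5, "x": 0, "y": -0.97, "z": -0.39, "wx": 0, "wy": 0, "wz": 0}
    - {"hand": 8.5, "x": 0, "y": -0.97, "z": -0.39, "wx": 0, "wy": 0, "wz": 0}

```text
time: 8.67
tcp_pos: [0.4478, -0.0238, 0.1213]
ee_rot: [0.639, 0.303, 0.639, -0.302]
contact_force: [-0.1, 0.2, 0.3]
grip_width: 0.0849
```

apply_moves:
  motion:
    - {"hand": 8.5, "x": 0, "y": -0.5, "z": -0.2, "wx": 0, "wy": 0, "wz": 0}
    - {"hand": 8.5, "x": -1.5, "y": 0, "z": 0, "wx": 0, "wy": 0, "wz": 0}
    - {"hand": 8.5, "x": -2.5, "y": 0, "z": 0, "wx": 0, "wy": 0, "wz": 0}
    - {"hand": 8.5, "x": -2.5, "y": 0, "z": 0, "wx": 0, "wy": 0, "wz": 0}
    - {"hand": 8.5, "x": -2.5, "y": 0, "z": 0, "wx": 0, "wy": 0, "wz": 0}
    - {"hand": 8.5, "x": -2.5, "y": 0, "z": 0, "wx": 0, "wy": 0, "wz": 0}
    - {"hand": 8.5, "x": 0, "y": 0, "z": 0, "wx": 0, "wy": 0, "wz": 0}
    - {"hand": 8.5, "x": 0, "y": 0, "z": 0, "wx": 0, "wy": 0, "wz": 0}
    - {"hand": 8.5, "x": 0, "y": 0, "z": 0, "wx": 0, "wy": 0, "wz": 0}

```text
time: 9.42
tcp_pos: [0.4433, -0.0253, 0.2358]
ee_rot: [0.639, 0.303, 0.639, -0.303]
contact_force: [0.1, -0.5, 0.0]
grip_width: 0.0852
```

```bash
python3 look.py l5
python3 - <<'E'
from h import *
from workcell import snapshot,models
b=np.array([.5218,-.0072,.303]);p=snapshot('scene')
for t in('pot','sanitiser','cake_carton','mug','tape_roll','flap_edge'):
    print(t,[([round(v,3) for v in d['centre']],round(d['score'],2)) for d in models.boxes_of(p,t)])
E
```

```text
9.4167 [[-0.0803  0.0061  0.2358]] [ 0.07235645 -0.51401885  0.00935075]
pot [([0.573, -0.227, 0.045], 0.89), ([0.556, -0.025, 0.052], 0.87), ([0.616, -0.119, 0.042], 0.84), ([0.338, -0.174, 0.041], 0.79), ([0.457, -0.192, 0.038], 0.76), ([0.486, 0.129, 0.043], 0.69), ([0.354, 0.126, 0.043], 0.68)]
sanitiser [([0.468, 0.388, 0.086], 0.76)]
cake_carton [([0.465, -0.381, 0.043], 0.63)]
mug [([0.612, -0.389, 0.047], 0.66), ([0.464, -0.378, 0.044], 0.33)]
tape_roll [([0.611, 0.391, 0.021], 0.79)]
flap_edge [([0.516, -0.006, 0.128], 0.88)]
```

View pics/l5.png

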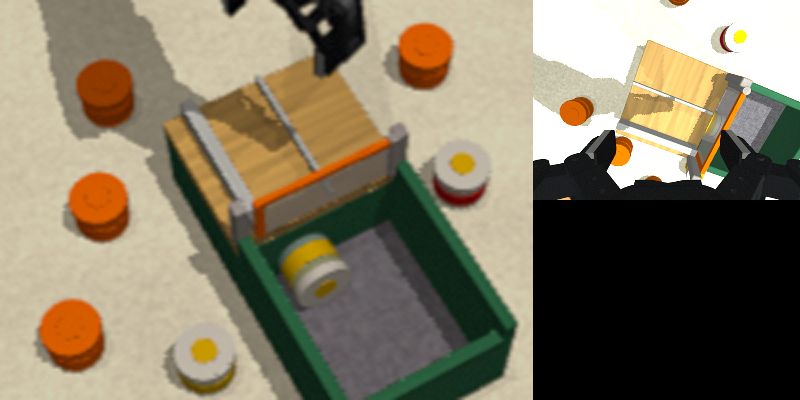

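The pot is in the bin, the flap is shut, the gripper is clear and nothing else has moved. Handing in.

```bash
python3 -c "from workcell import order;print(order.finish_job())"
```

```text
the job is handed in; nothing more can be done
None
```

The pudding pot is in the bin, lying on its side, and the flap has sprung shut; I handed the job in at about 10 s of the 38 s allowed. One finger held the flap open while the other pushed the pot along the lane and through the doorway.

- **First push failed:** the wrist read about 25 N sideways and 28 N upward, probably the finger's knuckle pressing on the flap's top bar near the hinge. I did not confirm that contact. I backed off, which let the flap close once while the pot was still on the shelf. I then turned the jaws 10°, rose 9 mm and pushed again with at most about 8 N at the readings I took.
- **Last checks:** the final picture showed the pot below the flap's swing, and the wrist force was about 0 with the gripper clear above the shelf. The other things on the table were within about 5 mm of their first readings, which is roughly the networks' accuracy. No check after the second push failed or disagreed.

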